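# Third hand at the measuring fixture

### The arm

A 6-joint arm with a two-finger parallel gripper is mounted at the origin on the work surface. World frame = base frame: x ahead of the robot, y to its left, z up, the work surface at z = 0. Lengths are in m, angles in rad, forces in N, time in s.
With the tool pointing down it reaches from about 0.35 to 0.775 m from the base axis. Payload 5.5 kg.
Tool frame: the origin (TCP) lies at the very end of the fingers, on their centre line; the grasp point (between the pads) lies 19 mm behind it; z points along the fingers, y is the line along which they close (so a half turn about z gives the same grasp; the last joint's range is limited). The gripper opens to 85 mm and grips with 20 to 120 N. Pads are 22 mm wide; open, the fingers measure 114 mm over their backs; the gripper's body (76 mm by 85 mm) begins 54 mm behind the grasp point. The pads swing forward as they close: fully open they stand 13 mm farther back than shut.
Start: joints at [-1.488, 0.313, 0.046, 1.304, 0, 1.431], TCP at [0.127, -0.561, 0.231] pointing down, gripper open.
Joint ranges: [-2.76, 2.76], [-0.86, 1.69], [-1.03, 1.26], [-2.2, 2.34], [-1.47, 1.5], [-3.14, 3.14]. Speed limits (rad/s): [2.57, 2.57, 3.14, 3.14, 3.14, 3.14].

### API

Orientations are given as a unit quaternion [w, x, y, z].
In Python, from workcell import env, read_camera, get_calibration gives the robot as it stands.
- The arm moves only by the tool jog_arm, never from a script. Its argument "motion" is one flat list of numbers, 7 for each row, row after row: the shift along the tool's x, y, z as a fraction of full scale, then the turn, a rotation vector about the tool's x, y, z as a fraction of full scale, then the opening, from 0 (shut) to 1 (fully open). In form: [x, y, z, wx, wy, wz, grip, x, y, z, wx, wy, wz, grip, ...]. A call has 1 to 12 rows; each row is the pose to reach, as a shift and turn from the pose commanded when the call began, along the tool's axes at that moment; what a row does not reach only later rows make up. Full scale, the value 1, is 0.2 m for a shift and 90 degrees for a turn. A row lasts 1/8 s, in which the tool goes at most 62.5 mm and 10.7 degrees, less where a joint would pass 70% of its speed; a pose out of reach is approached as far as the arm can. A call with a number of a shift or a turn outside -1 to 1 is refused whole. A call with a gripper value outside its range is refused whole. The fingers move at their own pace and stop on an object; "newtons" is the grip in N (left out, the last holds). Time passes only in rows, so rows that repeat a pose let the fingers close. It gives the time, the measured TCP pose, the force, the opening and the grip force at its end, in the units of the state.
- env.get_state(): the state, without advancing time (a new reading comes with each control period).
- read_camera(name): name is "scene" or "side" or "wrist"; returns the picture (384x512x3 uint8, red, green, blue); there is no depth.
- get_calibration(name): a dict with "fx", "fy", "cx", "cy" (pixels), "world_from_camera" (4x4, takes a point from camera to world coordinates). Camera axes: x right, y down, z forward; pixel columns grow to the right and rows downward; lengths in m; the calibration is good to about 2 mm. A picture is of the moment at which its call begins: read the wrist's pose just before it. get_calibration takes no time and is no camera call; for the wrist camera it gives the pose at the moment of the call.
- env.hand_in(): hands the job in; it is judged then, once.
The state is a dict: "clock": time; "joint_pos": joint angles; "qvel": joint speeds; "tau": joint torques, N m; "tcp_pos": TCP position; "orientation": TCP orientation; "wrist_force": force on the tool from outside, world axes, zero at the start; "ft_torque": the same for the moment, N m; "finger_gap": finger opening in m; "grip_force": force on a finger pad.
Only numpy, scipy, OpenCV 4.12 (cv2) and the standard library are available. Lean on these libraries where they do the work, as an engineer would, in place of code of your own. Each camera call takes 0.05 s, during which the arm holds its last target. There are 200 camera calls.

### The job

Blow the fixture's steel pad clean first: with the bare aluminium valve block still off the fixture, squeeze the orange trigger of the blue air gun fully for half a second and let it go. Then lay the block flat on the fixture's bed, lengthwise between the two yellow lines, and push its end squarely and gently against the sprung pad until the black pointer stands in the green zone, never driving the pad to its end stop. Finish while still holding it there with that steady push, so that the inspector can swing the clamp over; leave everything else on the table where it stands.

Things in the scene. Friction and masses are not known exactly. Their poses are not given: they have to be found in the camera images.
- block: The part: bare aluminium valve block, 80 long (its x) x 44 wide (its y) x 50 high, with a brass boss 28 in diameter and 8 high on its top; about 0.45 kg. Origin: centre of its underside; z up. Both ends are alike. It starts upright on the table.
- finished_block: Bystander of the same size and shape, painted blue with a steel boss. Origin: centre of its underside. Leave alone.
- fixture: Grey steel fixture fixed to the table; its place and yaw vary. Its +x is the direction of pushing, towards the pad; z up. Origin on the table surface. Its bed, 12 thick, spans x -130 to +70 and y -85 to +85. Two yellow lines run along x at y = -25 and +25 (the block lies between them, centred on y = 0). Beyond the pad, from x = 66 to 110, stands the grey gauge housing, 80 wide and 68 high; beside it at x 85, y -65 a clamp post 85 high whose arm is swung away to +x.
- bed_top (a point): Point of the fixture on the top of its bed, 12 above the fixture's origin, with the fixture's axes. A block on the bed has its origin at this height.
- pad_plate: Sprung steel pad, an upright plate 10 thick, 70 wide, 44 high, from 3 to 47 above the bed, carried by the joint pad. It has the fixture's axes; its origin lies below the middle of the face that looks to the fixture's -x, at table height. It carries the black pointer that moves over the scale on the housing.
- pad_face (a point): Centre of the pad's pressing face, 37 above the table; moves with the pad. With the pad at rest it lies at x = +30 in the fixture's frame. A block pressed squarely has its origin 40 mm behind (fixture -x) the face.
- pad (a joint): How far the pad is pushed in along the fixture's +x, in m: 0 at rest, end stop at 0.022. Spring 1 N per mm without preload. The pointer is over the scale's green zone (8 mm long, between white and red) from 0.006 to 0.014, that is 6 to 14 N.
- gun: Blue air blow gun clamped on its side on a fixed stand, beside the fixture on its +y side; place and yaw vary. Origin: on the table under its barrel, z up, +x the way its nozzle points (at the pad). The grip, a level bar 24 wide (x -42 to -18), 28 high, centred 75 above the table, runs along the gun's -y from y -12 to -108. The stand's base plate is 12 thick; a copper pipe runs down from the end of the grip.
- squeeze_point (a point): Point midway between the back of the grip and the front of the resting trigger, at gun (-16, -60, 75), with the gun's axes. Grip and trigger together measure 52 along the gun's x here at rest and about 37 fully squeezed; squeeze them together along the gun's x, fingers from above. About 3 N starts the trigger, 10 N closes it.
- trigger (a joint): Angle of the orange trigger (a bar 8 thick, 70 long, 18 high, parallel to the grip in front of it, hinged at its barrel end on a vertical pin at gun (6, -18, 75)): 0 released, 0.35 fully squeezed towards the grip (gun -x). It springs back.
- alcohol_bottle: Bystander: white bottle with blue cap, 70 in diameter, 170 high. Origin: centre of its underside. Leave alone.
- ring_gauge: Bystander: steel ring 70 in diameter, 22 high. Origin: centre of its underside. Leave alone.
- master_sphere: Bystander: steel reference ball on a stem, 84 high, foot 64 in diameter. Origin: centre of its underside. Leave alone.
- hex_driver: Bystander: screwdriver lying on the table beyond the fixture. Leave alone.
There are look-alikes about, which are no part of the job. What is shaped like the block but pink or purple is not meant.

How it is judged:
By the outcome, as a careful person would: the job done as asked, in the order asked, and still so for the second after the job is handed in, while the arm keeps its last pose, push and grip.
It also fails if it takes over 64 s, if anything falls off the work surface, if the arm or the gripper's body presses on something with over 40 N, if the wrist force passes 120 N, or if a joint passes its speed limit or range.

## Working session

There is one attempt and no reset: what is moved stays moved. The work goes in short steps, Python scripts to look and compute and a tool call to move; the robot and the scene stay as the last step left them, time stands still between calls to the robot, and variables do not carry over. Pictures are saved under pics/ and viewed, at most 10 in all, crops included, and the job is handed in when it is done.

Besides the shell and the picture viewer there is one more tool, called after "Call:" in YAML: its name, and indented under it one key for each argument. jog_arm: Moves the arm, as the interface text tells. Shift numbers are shares of 0.2 m and turn numbers shares of 90 degrees, none past 1 either way. Its arguments: {"type":"object","properties":{"motion":{"type":"array","items":{"type":"number"}},"newtons":{"type":"number"}},"required":["motion"]}

```bash
ls; mkdir -p pics; python3 - <<'E'
from workcell import env, read_camera, get_calibration
import cv2,json,numpy as np
for n in ("scene","side"):
    im=read_camera(n); cv2.imwrite(f"pics/{n}0.png",cv2.resize(im[:,:,::-1],(800,600)))
    cv2.imwrite(f"pics/{n}0_raw.png",im[:,:,::-1])
    c=get_calibration(n); print(n,c["fx"],c["cx"],c["cy"],np.round(c["world_from_camera"],3).tolist())
c=get_calibration("wrist");print(c["fx"],np.round(c["world_from_camera"],3).tolist())
s=env.get_state();print(s)
E
```

```text
pics
scene 461.2670968952591 248.10835575756576 190.4940469405063 [[0.678, 0.507, -0.531, 1.13], [0.735, -0.455, 0.504, -0.595], [0.014, -0.732, -0.681, 0.808], [0.0, 0.0, 0.0, 1.0]]
side 368.0399956088385 251.32619410647354 193.74002675179798 [[0.891, -0.292, 0.347, 0.263], [-0.453, -0.609, 0.651, -0.631], [0.021, -0.738, -0.675, 0.693], [0.0, 0.0, 0.0, 1.0]]
296.8591876474913 [[0.222, -0.931, -0.29, 0.201], [-0.975, -0.212, -0.063, -0.544], [-0.003, 0.297, -0.955, 0.374], [0.0, 0.0, 0.0, 1.0]]
{'clock': 0.1, 'joint_pos': array([-1.48762872e+00,  3.13966098e-01,  4.51248059e-02,  1.30356848e+00,
       -3.13616105e-05,  1.43118255e+00]), 'qvel': array([ 0.00068989, -0.0010991 ,  0.00373304,  0.00218698, -0.00081369,
        0.00117759]), 'tau': array([ 3.83707855e-03, -4.81724954e+01,  2.99244761e+01,  1.28089372e-02,
       -1.27742919e-04, -3.36634443e-06]), 'tcp_pos': array([ 0.1269801 , -0.56036622,  0.23048798]), 'orientation': array([-8.06846098e-04,  9.93802144e-01,  1.11160461e-01,  7.09068623e-06]), 'wrist_force': array([-1.14855557, -0.78860872, -0.24190131]), 'ft_torque': array([ 0.01066195,  0.00929959, -0.03507406]), 'grip_force': 0.0, 'finger_gap': 0.08545761196580978}
```

View pics/scene0.png

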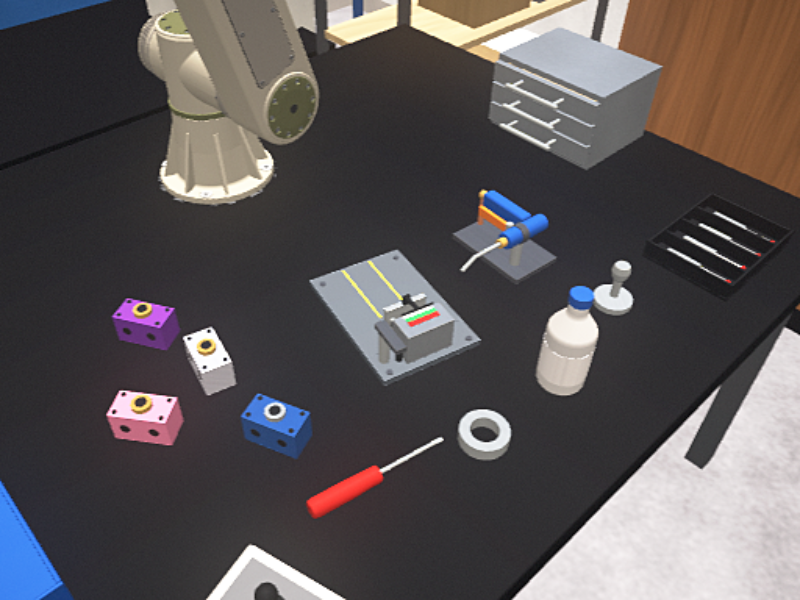

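View pics/side0.png

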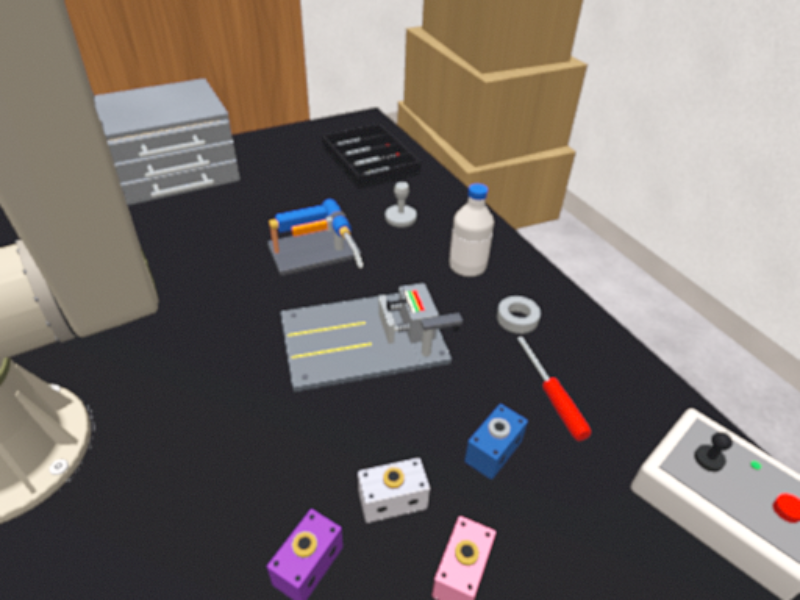

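The block meant is the bare grey-white one with the brass boss, at scene (208,355) and side (394,485). The purple (145,322), pink (145,415) and blue (277,422) blocks are look-alikes or the bystander. The fixture is at scene (395,315). The gun is at scene (515,235), with its trigger at (490,218).

```bash
cat > h.py <<'E'
import cv2,numpy as np
from workcell import env, read_camera, get_calibration
from scipy.spatial.transform import Rotation as R
def cal(n):
    c=get_calibration(n); return c["fx"],c["fy"],c["cx"],c["cy"],np.array(c["world_from_camera"])
def ray(c,p):
    fx,fy,cx,cy,T=c; d=T[:3,:3]@np.array([(p[0]-cx)/fx,(p[1]-cy)/fy,1]); return T[:3,3],d/np.linalg.norm(d)
def plane(c,p,z):
    o,d=ray(c,p); return o+d*(z-o[2])/d[2]
def tri(cps):
    A=np.zeros((3,3));b=np.zeros(3);rs=[ray(c,p) for c,p in cps]
    for o,d in rs:
        M=np.eye(3)-np.outer(d,d);A+=M;b+=M@o
    x=np.linalg.solve(A,b); return x,max(np.linalg.norm(np.cross(d,x-o)) for o,d in rs)
def proj(c,X):
    fx,fy,cx,cy,T=c; q=T[:3,:3].T@(np.asarray(X)-T[:3,3]); return np.array([fx*q[0]/q[2]+cx,fy*q[1]/q[2]+cy])
def mask(bgr,lo,hi): return cv2.inRange(cv2.cvtColor(bgr,cv2.COLOR_BGR2HSV),lo,hi)
def blobs(m,amin=8):
    n,l,s,c=cv2.connectedComponentsWithStats(m)
    return [(c[i].round(1).tolist(),int(s[i,4]),s[i,:4].tolist(),(l==i)) for i in range(1,n) if s[i,4]>=amin]
def rel(tcp,q,target,qt=None):
    "shift in tool axes / 0.2 and turn /90deg"
    r=R.from_quat(np.roll(q,-1)); return r.inv().apply(np.asarray(target)-tcp)/0.2
E
python3 - <<'E'
from h import *
for n in ("scene","side"):
    im=cv2.imread(f"pics/{n}0_raw.png")
    for k,lo,hi in (("yellow",(18,90,90),(35,255,255)),("orange",(8,150,120),(17,255,255)),("blue",(100,130,60),(118,255,255)),("white",(0,0,150),(180,40,255))):
        print(n,k,[b[:3] for b in blobs(mask(im,lo,hi),12)])
a=cv2.imread("pics/scene0_raw.png");b=cv2.imread("pics/side0_raw.png")
f=lambda i,x,y,w,h:cv2.resize(i[y:y+h,x:x+w],(400,300),interpolation=cv2.INTER_CUBIC)
cv2.imwrite("pics/crop.png",np.vstack([np.hstack([f(a,105,195,64,48),f(b,220,285,64,48)]),np.hstack([f(a,285,110,80,60),f(b,165,115,80,60)])]))
E
```

```text
scene yellow [([105.5, 17.5], 13, [102, 13, 10, 8]), ([310.2, 33.2], 110, [300, 29, 19, 10]), ([308.1, 123.5], 14, [307, 121, 4, 6]), ([315.0, 136.6], 29, [307, 132, 17, 11]), ([321.4, 153.8], 22, [318, 152, 7, 6]), ([246.2, 178.9], 58, [235, 167, 23, 25]), ([231.4, 187.8], 73, [219, 173, 26, 31]), ([90.8, 198.6], 64, [85, 194, 12, 10]), ([131.4, 221.1], 50, [126, 217, 12, 9]), ([89.9, 258.4], 77, [83, 253, 14, 12])]
scene orange [([480.5, 55.6], 4674, [437, 0, 75, 126]), ([445.2, 62.2], 25, [442, 56, 7, 13]), ([440.0, 86.1], 30, [435, 81, 12, 12]), ([434.9, 90.3], 27, [429, 87, 12, 8]), ([314.0, 139.6], 100, [306, 131, 18, 17]), ([132.1, 225.1], 16, [127, 223, 10, 4])]
scene blue [([23.7, 5.9], 700, [0, 0, 71, 19]), ([228.4, 5.0], 36, [226, 0, 6, 11]), ([329.1, 135.7], 489, [310, 122, 41, 30]), ([327.7, 151.0], 128, [319, 145, 16, 14]), ([371.5, 190.0], 203, [364, 183, 16, 15]), ([177.2, 272.8], 1035, [154, 252, 45, 42]), ([15.4, 357.6], 1849, [0, 307, 47, 77])]
scene white [([102.4, 3.7], 147, [94, 0, 19, 10]), ([193.5, 8.4], 288, [183, 0, 19, 21]), ([226.0, 6.2], 422, [209, 0, 46,
[... 2153 characters left out ...]
], 217, [78, 99, 56, 19]), ([234.6, 102.5], 23, [228, 101, 14, 4]), ([142.4, 103.8], 25, [135, 102, 16, 5]), ([115.8, 118.9], 155, [97, 111, 40, 15]), ([256.3, 119.8], 49, [253, 117, 8, 7]), ([301.4, 151.9], 1024, [288, 127, 28, 49]), ([256.1, 137.1], 169, [247, 132, 19, 11]), ([210.5, 139.8], 12, [209, 138, 4, 5]), ([226.1, 159.3], 74, [220, 149, 12, 22]), ([13.2, 179.8], 1150, [0, 154, 34, 51]), ([268.2, 193.0], 255, [256, 182, 24, 23]), ([224.3, 218.3], 3379, [181, 188, 107, 59]), ([332.0, 198.7], 289, [319, 190, 27, 19]), ([341.1, 228.9], 88, [332, 216, 19, 27]), ([31.6, 293.1], 1266, [0, 246, 56, 85]), ([318.9, 273.8], 93, [313, 268, 13, 12]), ([251.4, 312.9], 1162, [229, 293, 46, 41])]
```

View pics/crop.png

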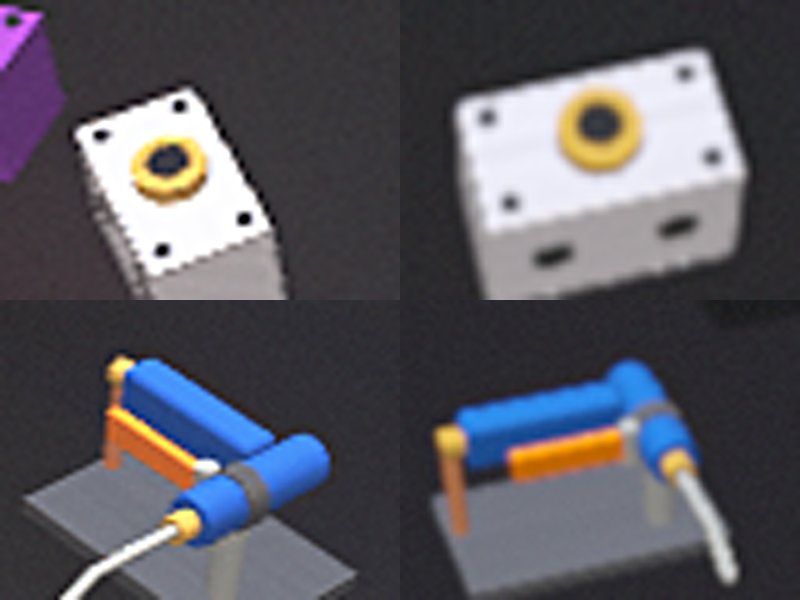

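The crop confirms the block: white-grey aluminium with brass boss. Its holes are crisp in both views. The gun shows its grip, orange trigger, pipe cap and brass nozzle.

```bash
python3 - <<'E'
from h import *
S,D=cal("scene"),cal("side")
px=lambda o,s,p:(o[0]+p[0]/s-.5+.5/s,o[1]+p[1]/s-.5+.5/s)
hs=[(101,134),(179,106),(244,218),(162,250)];hd=[(87,117),(284,73),(311,156),(110,202)]
ps=[plane(S,px((105,195),6.25,p),.05) for p in hs];pd=[plane(D,px((220,285),6.25,p),.05) for p in hd]
for i,p in enumerate(ps):
    j=int(np.argmin([np.linalg.norm(p-q) for q in pd]))
    x,e=tri([(S,px((105,195),6.25,hs[i])),(D,px((220,285),6.25,hd[j]))]);print("hole",i,j,x.round(4),e.round(4))
for k,a,b in (("pin",(207,467),(228,425)),("cap",(120,368),(51,440)),("brass",(183,525),(278,463)),("trigfar",(110,410),(110,455))):
    a=px((285,110),5,(a[0],a[1]-300));b=px((165,115),5,(b[0],b[1]-300))
    x,e=tri([(S,a),(D,b)]);print(k,x.round(4),e.round(4))
for n,c in (("scene",S),("side",D)):
    im=cv2.imread(f"pics/{n}0_raw.png")
    for b in blobs(mask(im,(18,90,90),(35,255,255)),50):
        if max(b[2][2:])<20 or max(b[2][2:])>60: continue
        ys,xs=np.nonzero(b[3]);P=np.array([plane(c,(x,y),.012)[:2] for x,y in zip(xs,ys)])
        m=P.mean(0);u=np.linalg.svd(P-m)[2][0];t=(P-m)@u;print(n,"line",m.round(4),np.degrees(np.arctan2(u[1],u[0])).round(2),(m+u*t.min()).round(4),(m+u*t.max()).round(4))
E
```

```text
hole 0 3 [ 0.412  -0.3084  0.0538] 0.0
hole 1 0 [ 0.418  -0.2794  0.0532] 0.0003
hole 2 1 [ 0.4804 -0.2926  0.0533] 0.0001
hole 3 2 [ 0.474  -0.3219  0.0533] 0.0002
pin [0.5713 0.2087 0.0896] 0.0005
cap [0.477  0.2474 0.0836] 0.0004
brass [0.5872 0.1734 0.0802] 0.001
trigfar [0.5012 0.2127 0.0865] 0.001
scene line [0.4726 0.0202] -12.71 [0.4183 0.0324] [0.5253 0.0083]
scene line [ 0.4725 -0.0313] -12.78 [ 0.4083 -0.0167] [ 0.5342 -0.0452]
side line [0.4847 0.0188] 167.39 [0.5479 0.0047] [0.4245 0.0323]
side line [ 0.4752 -0.0305] 167.23 [ 0.536  -0.0443] [ 0.4126 -0.0163]
```

Call:
jog_arm:
  motion: [1,-0.5,0,0,0,0.16,1,1,-0.5,0,0,0,0.16,1,1,-0.5,0,0,0,0.16,1,1,-0.5,0,0,0,0.16,1,1,-0.5,0,0,0,0.16,1]

```text
clock: 0.72
tcp_pos: [0.3016, -0.417, 0.2311]
orientation: [-0.0, 1.0, -0.012, -0.0]
wrist_force: [-0.9, -0.2, -0.1]
finger_gap: 0.0854
grip_force: 0.0
```

Call:
jog_arm:
  motion: [0.74,-0.6,0,0,0,0,1,0.74,-0.6,0,0,0,0,1,0.74,-0.6,0,0,0,0,1,0.74,-0.6,0,0,0,0,1,0.74,-0.6,0,0,0,0,1,0.74,-0.6,0,0,0,0,1]

```text
clock: 1.48
tcp_pos: [0.4502, -0.3047, 0.2311]
orientation: [0.0, 1.0, -0.015, -0.0]
wrist_force: [-0.2, -0.7, -0.3]
finger_gap: 0.0857
grip_force: 0.0
```

```bash
cat > snap.py <<'E'
import sys,pickle
from h import *
def snap(n):
    s=env.get_state(); c=cal("wrist"); im=read_camera("wrist")[:,:,::-1].copy()
    cv2.imwrite(f"pics/{n}.png",im); pickle.dump((s,c),open(f"pics/{n}.pkl","wb"))
    print(s["clock"],s["tcp_pos"].round(4),s["orientation"].round(4)); return s,c,im
if __name__=="__main__": snap(sys.argv[1])
E
python3 snap.py w1
```

```text
1.475 [ 0.4502 -0.3047  0.2311] [ 0.000e+00  9.999e-01 -1.550e-02 -3.000e-04]
```

Call:
jog_arm:
  motion: [0,-1,0,0,0,0,1,0,-1,0,0,0,0,1,0,-1,0,0,0,0,1,0,-1,0,0,0,0,1,0,-1,0,0,0,0,1]

```text
clock: 2.15
tcp_pos: [0.457, -0.1039, 0.2316]
orientation: [0.0, 1.0, -0.014, 0.0]
wrist_force: [0.0, -0.4, 0.0]
finger_gap: 0.085
grip_force: 0.0
```

Call:
jog_arm:
  motion: [0.2,-0.4,0,0,0,0,1,0.2,-0.4,0,0,0,0,1,0.2,-0.4,0,0,0,0,1,0.2,-0.4,0,0,0,0,1]

```text
clock: 2.65
tcp_pos: [0.4993, -0.0264, 0.231]
orientation: [0.0, 1.0, -0.015, -0.0]
wrist_force: [0.1, 0.3, -0.1]
finger_gap: 0.0854
grip_force: 0.0
```

```bash
python3 snap.py w2
```

```text
2.65 [ 0.4993 -0.0264  0.231 ] [ 3.000e-04  9.999e-01 -1.530e-02 -3.000e-04]
```

Call:
jog_arm:
  motion: [0.2,-1,0,0,0,0,1,0.2,-1,0,0,0,0,1,0.2,-1,0,0,0,0,1,0.2,-1,0,0,0,0,1,0.2,-1,0,0,0,0,1]

```text
clock: 3.32
tcp_pos: [0.548, 0.1209, 0.2311]
orientation: [-0.021, 0.999, 0.026, -0.002]
wrist_force: [0.1, -0.6, -0.2]
finger_gap: 0.0856
grip_force: 0.0
```

```bash
python3 snap.py w3; python3 -c "
import cv2,numpy as np
a=[cv2.imread(f'pics/w{i}.png') for i in (1,2,3)]
cv2.imwrite('pics/w123.png',cv2.resize(np.vstack([np.hstack([a[0],a[1]]),np.hstack([a[2],a[2]*0])]),(800,600),interpolation=cv2.INTER_AREA))"
```

```text
3.325 [0.548  0.1209 0.2311] [-0.0207  0.9994  0.0264 -0.0016]
```

View pics/w123.png

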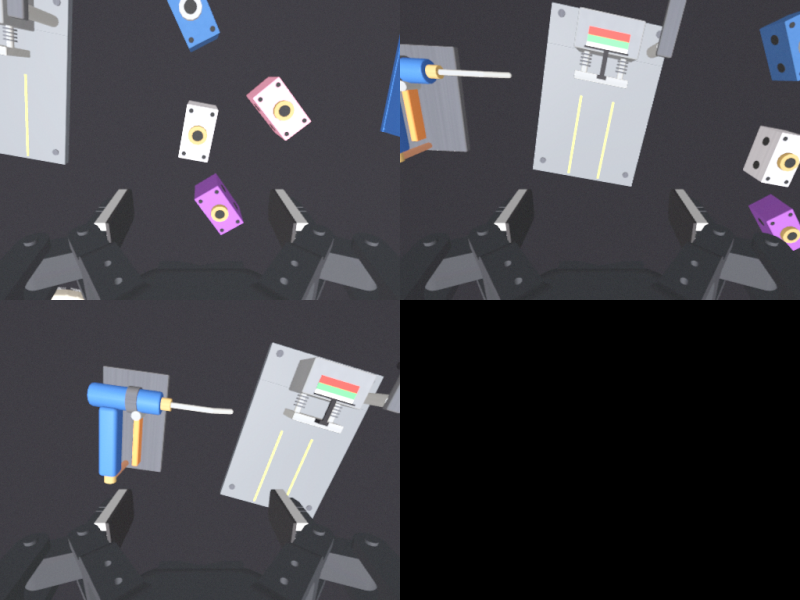

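In the w1 tile the block's boss is at (197,135). In w2 the fixture lines are at (575,135) and (605,140), with the pad at (600,78). In w3 the grip runs down from (108,408) to (108,475), the trigger is at (137,440) and the hinge pin at (136,416).

```bash
python3 - <<'E'
from h import *
import pickle
print(env.get_state()["joint_pos"].round(3))
s,c=pickle.load(open("pics/w3.pkl","rb"));im=cv2.imread("pics/w3.png")
b=max(blobs(mask(im,(98,110,80),(118,255,255)),50),key=lambda b:b[1]);print(b[:3])
x0,y0,w,h=b[2]
# grip part: rows below barrel; top face is bright blue -> edges per row
L=[];Rr=[]
for y in range(y0+h-70,y0+h-12,3):
    xs=np.nonzero(b[3][y])[0]; L.append((xs[0]-.5,y));Rr.append((xs[-1]+.5,y))
for nm,E in (("L",L),("R",Rr)):
    P=np.array([plane(c,p,.089)[:2] for p in E]);m=P.mean(0);u=np.linalg.svd(P-m)[2][0];u*=np.sign(u[0])
    print(nm,m.round(4),np.degrees(np.arctan2(u[1],u[0])).round(2),P[[0,-1]].round(4).tolist())
S,D=cal("scene"),cal("side")
def yb(im,near,r=20,lo=(8,120,100),hi=(17,255,255)):
    B=[q for q in blobs(mask(im,lo,hi),8) if np.hypot(*(np.array(q[0])-near))<r];return [q[:3] for q in B]
print("orange",yb(im,(177,178),40)); print("yel",yb(im,(210,135),20,(15,80,100),(30,255,255)),yb(im,(140,230),20,(15,80,100),(30,255,255)))
o=cv2.inRange(im,(170,170,170),(255,255,255));print("pin",[q[:3] for q in blobs(o,10) if np.hypot(q[0][0]-174,q[0][1]-148)<15])
# tri across w3 and scene for nozzle brass and cap
f=lambda o,p:(o[0]+p[0]/5-.4,o[1]+p[1]/5-.4)
for k,w,a,bb in (("brass",(211.5,135),(183,225),(278,163)),("pin",(174,148.5),(207,167),(228,125)),("cap",(141,230),(120,68),(51,140))):
    x,e=tri([(c,w),(S,f((285,110),a)),(D,f((165,115),bb))]);print(k,x.round(4),e.round(4), "w@.075",plane(c,w,.075).round(4))
E
```

```text
[0.052 0.284 0.005 1.294 0.042 3.14 ]
([138.7, 159.3], 3989, [111, 105, 52, 121])
L [0.5302 0.2606] -4.65 [[0.5603, 0.2581], [0.4989, 0.2631]]
R [0.5322 0.2298] -4.48 [[0.5622, 0.2269], [0.5011, 0.232]]
orange [([178.5, 180.3], 235, [175, 151, 8, 61])]
yel [([213.1, 131.9], 128, [205, 125, 16, 18])] [([141.8, 230.6], 76, [133, 225, 16, 11])]
pin [([173.5, 148.0], 141, [167, 142, 14, 13])]
brass [0.5863 0.1738 0.08  ] 0.0015 w@.075 [0.5841 0.175  0.075 ]
pin [0.5711 0.2089 0.0895] 0.0006 w@.075 [0.5681 0.2136 0.075 ]
cap [0.4769 0.2495 0.0826] 0.0011 w@.075 [0.4733 0.2541 0.075 ]
```

Joint 6 hit its limit, so I'll half-turn the tool, which gives the same grasp.

Call:
jog_arm:
  motion: [0,0,0,0,0,-0.5,1,0,0,0,0,0,-0.5,1,0,0,0,0,0,-0.5,1,0,0,0,0,0,-0.5,1,0,0,0,0,0,-0.5,1,0,0,0,0,0,-1,1,0,0,0,0,0,-1,1,0,0,0,0,0,-1,1,0,0,0,0,0,-1,1,0,0,0,0,0,-1,1]

```text
clock: 4.62
tcp_pos: [0.5476, 0.1209, 0.2314]
orientation: [-0.016, 0.689, 0.725, 0.014]
wrist_force: [0.2, 0.2, -0.7]
finger_gap: 0.0856
grip_force: 0.0
```

Call:
jog_arm:
  motion: [0,0,0,0,0,-1,1,0,0,0,0,0,-1,1,0,0,0,0,0,-1,1,0,0,0,0,0,-1,1,0,0,0,0,0,-1,1,0,0,0,0,0,-1,1,0,0,0,0,0,-1,1,0,0,0,0,0,-1,1,0,0,0,0,0,-1,1,0,0,0,0,0,-1,1]

```text
clock: 5.88
tcp_pos: [0.5477, 0.1212, 0.2313]
orientation: [-0.001, -0.025, 0.999, 0.021]
wrist_force: [-0.5, 0.6, -0.1]
finger_gap: 0.0854
grip_force: 0.0
```

```bash
cat >> h.py <<'E'
def go(pos,yaw,tilt_fix=True):
    "print shift/turn fractions from the measured pose to a tool-down pose with tool x at yaw (deg)"
    s=env.get_state(); r=R.from_quat(np.roll(s["orientation"],-1)); t=R.from_euler("z",yaw,degrees=True)*R.from_euler("x",180,degrees=True)
    d=r.inv().apply(np.asarray(pos)-s["tcp_pos"])/.2; w=(r.inv()*t).as_rotvec()/(np.pi/2)
    x=r.apply([1,0,0]); print(s["clock"],"tcp",s["tcp_pos"].round(4),"yaw",np.degrees(np.arctan2(x[1],x[0])).round(2),"j",s["joint_pos"].round(2),"shift",d.round(3),"turn",w.round(3))
E
python3 -c "
from h import *
go((.5314,.2415,.231),175.6)"
```

```text
5.875 tcp [0.5477 0.1212 0.2313] yaw -177.17 j [0.05 0.28 0.   1.29 0.04 0.  ] shift [0.052 0.604 0.027] turn [ 0.026 -0.003  0.08 ]
```

Call:
jog_arm:
  motion: [0.052,0.604,0.027,0.026,-0.003,0.08,1,0.052,0.604,0.027,0.026,-0.003,0.08,1,0.052,0.604,0.027,0.026,-0.003,0.08,1,0.052,0.604,0.027,0.026,-0.003,0.08,1,0.052,0.604,0.027,0.026,-0.003,0.08,1]

```text
clock: 6.5
tcp_pos: [0.5312, 0.2404, 0.2309]
orientation: [0.0, 0.037, 0.999, 0.0]
wrist_force: [0.9, -1.3, 0.5]
finger_gap: 0.0854
grip_force: 0.0
```

```bash
python3 snap.py w4; python3 - <<'E'
from h import *
go((.5314,.2415,.056),175.6)
im=cv2.imread("pics/w4.png");c=cal("wrist")
# predicted overlay
O=np.array([.5894,.2135]);a=np.radians(-94.4);gx=np.array([np.cos(a),np.sin(a)]);gy=np.array([-gx[1],gx[0]])
P=lambda x,y,z:tuple(int(round(v)) for v in proj(c,[*(O+gx*x/1e3+gy*y/1e3),z/1e3]))
for x0,x1,y0,y1,z,col in ((-42,-18,-108,-12,89,(0,0,255)),(2,10,-88,-18,84,(0,255,0))):
    cv2.polylines(im,[np.array([P(x0,y0,z),P(x1,y0,z),P(x1,y1,z),P(x0,y1,z)])],True,col,1)
cv2.circle(im,P(6,-18,84),3,(255,0,255),1);cv2.circle(im,P(-16,-60,75),2,(255,255,255),-1)
cv2.imwrite("pics/w4o.png",cv2.resize(im,(800,600)))
E
```

```text
6.5 [0.5312 0.2404 0.2309] [1.000e-04 3.740e-02 9.993e-01 2.000e-04]
6.55 tcp [0.5312 0.2404 0.231 ] yaw 175.71 j [0.29 0.33 0.07 1.31 0.   0.36] shift [-0.     0.005  0.875] turn [0.    0.    0.001]
```

View pics/w4o.png

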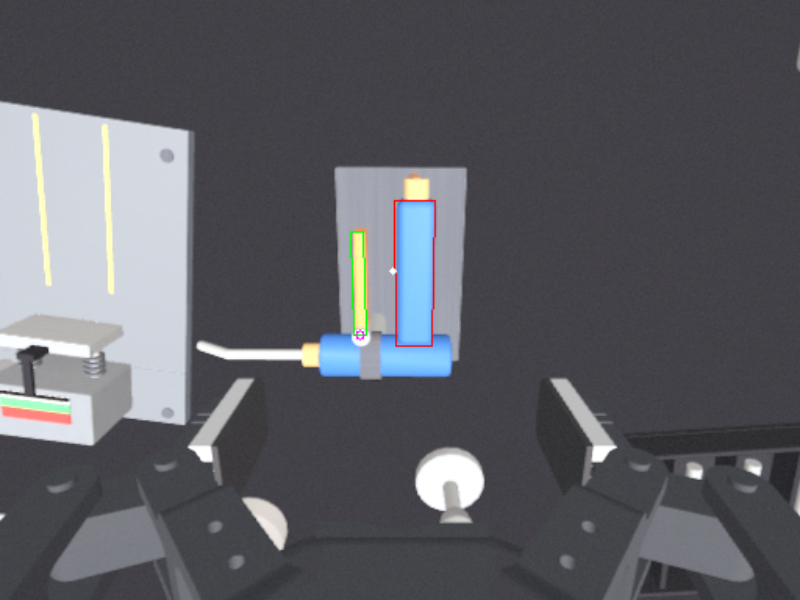

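The measured gun outline fits: grip at (415,270), trigger at (358,285), pin at (360,336). Descending.

Call:
jog_arm:
  motion: [0,0.005,0.3,0,0,0,1,0,0.005,0.55,0,0,0,1,0,0.005,0.75,0,0,0,1,0,0.005,0.875,0,0,0,1,0,0.005,0.875,0,0,0,1]

```text
clock: 7.18
tcp_pos: [0.5295, 0.2411, 0.0539]
orientation: [-0.002, 0.037, 0.999, -0.0]
wrist_force: [-0.7, 0.6, 1.0]
finger_gap: 0.0854
grip_force: 0.0
```

Call:
jog_arm:
  motion: [0,0,0,0,0,0,0,0,0,0,0,0,0,0,0,0,0,0,0,0,0]
  newtons: 25

```text
clock: 7.55
tcp_pos: [0.5321, 0.2412, 0.0582]
orientation: [0.002, 0.037, 0.999, -0.001]
wrist_force: [-2.3, -6.6, 6.1]
finger_gap: 0.0398
grip_force: 24.7
```

Call:
jog_arm:
  motion: [0,0,0,0,0,0,0]

```text
clock: 7.68
tcp_pos: [0.5321, 0.2412, 0.0582]
orientation: [0.002, 0.037, 0.999, -0.001]
wrist_force: [-1.3, -6.4, 6.1]
finger_gap: 0.0398
grip_force: 24.7
```

```bash
python3 snap.py w5; python3 - <<'E'
from h import *
im=cv2.imread("pics/w5.png");c=cal("wrist")
O=np.array([.5894,.2135]);a=np.radians(-94.4);gx=np.array([np.cos(a),np.sin(a)]);gy=np.array([-gx[1],gx[0]])
G=lambda p:((lambda q:np.round([1e3*q@gx,1e3*q@gy],1))(plane(c,p,.084)[:2]-O))
for b in blobs(mask(im,(8,120,90),(20,255,255)),30):
    ys,xs=np.nonzero(b[3]); 
    print(b[:3],[G((xs[ys==y].mean(),y)).tolist() for y in np.unique(ys)[::6]])
cv2.imwrite("pics/w5c.png",cv2.resize(im[90:290,130:400],(800,592)))
E
```

```text
7.675 [0.5321 0.2412 0.0582] [ 0.0017  0.0371  0.9993 -0.0011]
([231.4, 241.7], 345, [214, 209, 34, 85]) [[-17.7, -89.5], [-17.3, -86.8], [-16.6, -84.0], [-14.2, -81.2], [-13.0, -78.3], [-11.9, -75.4], [-10.9, -72.5], [-9.8, -69.5], [-8.6, -66.5], [-7.3, -63.4], [-6.1, -60.4], [-5.3, -57.2], [-4.3, -54.0], [-3.2, -50.8], [-3.1, -47.5]]
```

View pics/w5c.png

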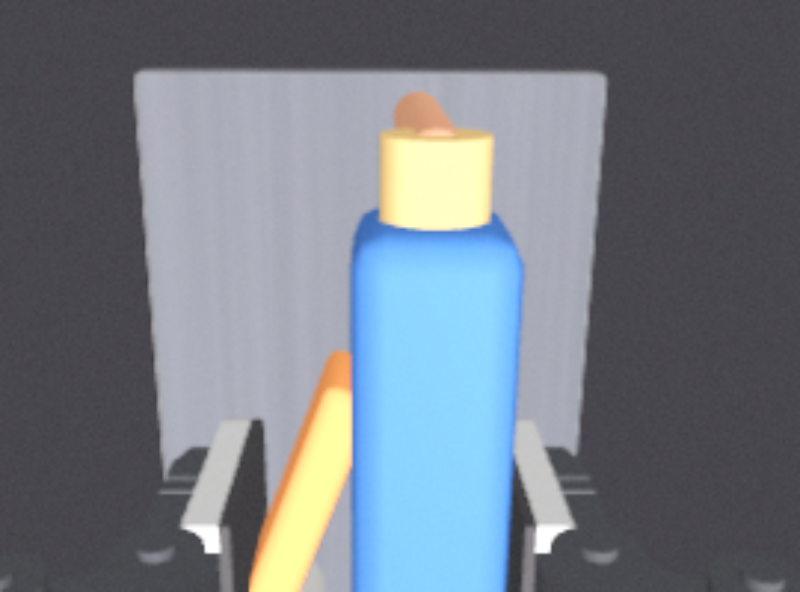

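The trigger slope is 0.35 rad and its tip touches the grip, so it is fully squeezed. I'll hold to complete half a second, release and lift.

Call:
jog_arm:
  motion: [0,0,0,0,0,0,0,0,0,0,0,0,0,0,0,0,0,0,0,0,0,0,0,0,0,0,0,1,0,0,0,0,0,0,1,0,0,0,0,0,0,1,0,0,0,0,0,0,1,0,0,-0.2,0,0,0,1,0,0,-0.5,0,0,0,1,0,0,-0.8,0,0,0,1,0,0,-0.875,0,0,0,1,0,0,-0.875,0,0,0,1]

```text
clock: 9.22
tcp_pos: [0.5316, 0.2431, 0.232]
orientation: [0.001, 0.036, 0.999, 0.001]
wrist_force: [-0.2, -0.4, -0.3]
finger_gap: 0.0853
grip_force: 0.0
```

```bash
python3 snap.py w6; python3 - <<'E'
from h import *
import pickle
im=cv2.imread("pics/w6.png");c=cal("wrist")
print("trigger",[b[:3] for b in blobs(mask(im,(8,120,90),(20,255,255)),30)])
# bed lines in w4,w6,w2
for n in ("w2","w3","w4","w6"):
    s,c=pickle.load(open(f"pics/{n}.pkl","rb"));im=cv2.imread(f"pics/{n}.png")
    for b in blobs(mask(im,(22,60,120),(35,255,255)),40):
        if max(b[2][2:])<40 : continue
        ys,xs=np.nonzero(b[3]);P=np.array([plane(c,(x,y),.012)[:2] for x,y in zip(xs,ys)])
        m=P.mean(0);u=np.linalg.svd(P-m)[2][0];u*=np.sign(u[0]);t=(P-m)@u
        print(n,m.round(4),np.degrees(np.arctan2(u[1],u[0])).round(2),"n",(m@[np.sin(np.radians(12.7)),np.cos(np.radians(12.7))]).round(4),(m+u*t.max()).round(4))
# block in w1
s,c=pickle.load(open("pics/w1.pkl","rb"));im=cv2.imread("pics/w1.png")
for b in blobs(cv2.inRange(im,(200,200,200),(255,255,255)),200):
    if np.hypot(b[0][0]-252,b[0][1]-168)<40:
        k=cv2.findContours(b[3].astype(np.uint8),0,2)[0][0];q=cv2.boxPoints(cv2.minAreaRect(k));P=np.array([plane(c,p,.05)[:2] for p in q]);e=np.diff(P,axis=0)
        print("block",P.mean(0).round(4),[(np.linalg.norm(v).round(4),np.degrees(np.arctan2(v[1],v[0])).round(1)) for v in e])
go((.4461,-.3006,.231),168)
E
```

```text
9.225 [0.5316 0.2431 0.232 ] [1.500e-03 3.590e-02 9.994e-01 9.000e-04]
trigger [([230.5, 172.3], 105, [224, 145, 9, 62])]
w2 [0.5244 0.2735] -4.49 n 0.3821 [0.5614 0.2706]
w2 [0.4847 0.0162] -12.8 n 0.1224 [0.5463 0.0022]
w2 [ 0.4732 -0.0325] -12.78 n 0.0723 [ 0.5354 -0.0466]
w3 [0.5116 0.2364] -4.5 n 0.3431 [0.5498 0.2334]
w3 [ 0.4865 -0.0358] -12.73 n 0.072 [ 0.5353 -0.0468]
w3 [0.4661 0.0201] -12.56 n 0.1221 [0.5105 0.0102]
w4 [ 0.4479 -0.0268] -12.68 n 0.0723 [ 0.4896 -0.0362]
w4 [0.5522 0.2051] -4.54 n 0.3214 [0.5924 0.2019]
w6 [ 0.4431 -0.0257] -12.7 n 0.0723 [ 0.4808 -0.0342]
w6 [ 0.5086 -0.0404] -12.6 n 0.0724 [ 0.5363 -0.0466]
w6 [0.5515 0.2046] -4.58 n 0.3208 [0.5924 0.2013]
block [ 0.4462 -0.3001] [(np.float64(0.0805), np.float64(-13.1)), (np.float64(0.044), np.float64(-102.0)), (np.float64(0.0811), np.float64(169.2))]
9.275 tcp [0.5307 0.2428 0.2302] yaw 175.88 j [0.29 0.33 0.07 1.31 0.   0.36] shift [ 0.227 -2.74  -0.006] turn [ 0.    -0.     0.088]
```

The trigger has sprung back. Now to the block.

Call:
jog_arm:
  motion: [0.1,-1,0,0,0,0.088,1,0.1,-1,0,0,0,0.088,1,0.1,-1,0,0,0,0.088,1,0.1,-1,0,0,0,0.088,1,0.1,-1,0,0,0,0.088,1]

```text
clock: 9.9
tcp_pos: [0.4958, 0.0442, 0.2291]
orientation: [-0.001, 0.106, 0.994, 0.001]
wrist_force: [0.7, 0.6, 0.0]
finger_gap: 0.0857
grip_force: 0.0
```

Call:
jog_arm:
  motion: [-0.1,-1,0,0,0,0,1,-0.1,-1,0,0,0,0,1,-0.1,-1,0,0,0,0,1,-0.1,-1,0,0,0,0,1,-0.1,-1,0,0,0,0,1]

```text
clock: 10.52
tcp_pos: [0.4747, -0.1544, 0.2298]
orientation: [-0.0, 0.105, 0.994, 0.001]
wrist_force: [0.5, 0.1, 0.5]
finger_gap: 0.0851
grip_force: 0.0
```

```bash
python3 - <<'E'
from h import *
import pickle
go((.4461,-.3003,.16),168)
s,c=pickle.load(open("pics/w2.pkl","rb"));im=cv2.imread("pics/w2.png");g=cv2.cvtColor(im,cv2.COLOR_BGR2GRAY)
u=np.array([.9755,-.2198]);n=np.array([.2198,.9755])
# bed rear edge: walk along fixture -x at several n
O=lambda sv,nv,z:proj(c,[*(u*sv+n*nv),z])
for nv in (.05,.085,.12,.15):
    ss=np.arange(.30,.56,.001);v=[float(cv2.getRectSubPix(g,(1,1),tuple(map(float,O(q,nv,.012))))[0,0]) for q in ss]
    i=np.argmax(np.diff(v[:120]));print("bed edge s",nv,ss[i].round(4))
# gray profile along fixture axis at pad-top height beside the pointer
for nv in (.0975-.028,.0975+.028):
    ss=np.arange(.46,.62,.003);print("pad",nv,[(q.round(3),int(g[int(round(O(q,nv,.059)[1])),int(round(O(q,nv,.059)[0]))])) for q in ss])
E
```

```text
10.525 tcp [ 0.4747 -0.1544  0.2298] yaw 167.95 j [-0.48  0.17 -0.15  1.26  0.   -0.27] shift [-0.013 -0.744  0.347] turn [ 0.001 -0.001 -0.001]
bed edge s 0.05 0.398
bed edge s 0.085 0.397
bed edge s 0.12 0.398
bed edge s 0.15 0.398
pad 0.0695 [(np.float64(0.46), 209), (np.float64(0.463), 208), (np.float64(0.466), 208), (np.float64(0.469), 208), (np.float64(0.472), 208), (np.float64(0.475), 209), (np.float64(0.478), 207), (np.float64(0.481), 206), (np.float64(0.484), 208), (np.float64(0.487), 208), (np.float64(0.49), 208), (np.float64(0.493), 208), (np.float64(0.496), 208), (np.float64(0.499), 208), (np.float64(0.502), 208), (np.float64(0.505), 209), (np.float64(0.508), 207), (np.float64(0.511), 209), (np.float64(0.514), 208), (np.float64(0.517), 209), (np.float64(0.52), 208), (np.float64(0.523), 208), (np.float64(0.526), 209), (np.float64(0.529), 210), (np.float64(0.532), 209), (np.float64(0.535), 209), (np.float64(0.538), 208), (np.float64(0.541), 210), (np.float64(0.544), 210), (np.float64(0.547), 211), (np.float64(0.55), 209), (np.float64(0.553), 209), (np.float64(0.556), 210), 
[... 1253 characters left out ...]
, (np.float64(0.541), 213), (np.float64(0.544), 213), (np.float64(0.547), 213), (np.float64(0.55), 212), (np.float64(0.553), 213), (np.float64(0.556), 212), (np.float64(0.559), 236), (np.float64(0.562), 242), (np.float64(0.565), 245), (np.float64(0.568), 244), (np.float64(0.571), 205), (np.float64(0.574), 214), (np.float64(0.577), 159), (np.float64(0.58), 160), (np.float64(0.583), 210), (np.float64(0.586), 160), (np.float64(0.589), 147), (np.float64(0.592), 142), (np.float64(0.595), 130), (np.float64(0.598), 186), (np.float64(0.601), 215), (np.float64(0.604), 218), (np.float64(0.607), 216), (np.float64(0.61), 218), (np.float64(0.613), 215), (np.float64(0.616), 216), (np.float64(0.619), 217)]
```

Call:
jog_arm:
  motion: [-0.013,-0.744,0.3,0,0,0,1,-0.013,-0.744,0.3,0,0,0,1,-0.013,-0.744,0.3,0,0,0,1,-0.013,-0.744,0.347,0,0,0,1,-0.013,-0.744,0.347,0,0,0,1]

```text
clock: 11.15
tcp_pos: [0.4462, -0.2985, 0.1601]
orientation: [-0.001, 0.104, 0.995, 0.001]
wrist_force: [-0.2, 0.4, -0.1]
finger_gap: 0.0854
grip_force: 0.0
```

```bash
python3 - <<'E'
from h import *
import snap
s,c,im=snap.snap("w7")
go((.4461,-.3003,.012),168)
B=[b for b in blobs(mask(im,(15,70,120),(30,255,255)),60)]
for b in B: print("brass",b[:3],plane(c,b[0],.058).round(4))
E
```

```text
11.15 [ 0.4462 -0.2985  0.1601] [-7.000e-04  1.037e-01  9.946e-01  1.500e-03]
11.2 tcp [ 0.4465 -0.2987  0.1609] yaw 168.12 j [-0.74  0.27 -0.18  1.12  0.   -0.53] shift [ 0.    -0.01   0.744] turn [ 0.001 -0.     0.001]
brass ([181.3, 37.7], 776, [163, 18, 37, 40]) [ 0.319  -0.3293  0.058 ]
brass ([255.2, 186.5], 489, [241, 173, 30, 30]) [ 0.4441 -0.2993  0.058 ]
brass ([135.9, 241.2], 385, [122, 231, 30, 28]) [ 0.4725 -0.4168  0.058 ]
```

Call:
jog_arm:
  motion: [0,-0.006,0.3,0,0,0,1,0,-0.006,0.55,0,0,0,1,0,-0.006,0.7,0,0,0,1,0,-0.006,0.744,0,0,0,1,0,-0.006,0.744,0,0,0,1,0,-0.006,0.744,0,0,0,0,0,-0.006,0.744,0,0,0,0,0,-0.006,0.744,0,0,0,0,0,-0.006,0.744,0,0,0,0,0,-0.006,0.744,0,0,0,0]
  newtons: 50

```text
clock: 12.45
tcp_pos: [0.4466, -0.3026, 0.0136]
orientation: [0.001, 0.105, 0.994, 0.0]
wrist_force: [-1.1, 1.4, 6.5]
finger_gap: 0.0434
grip_force: 52.8
```

```bash
python3 - <<'E'
from h import *
s=env.get_state();print(s["wrist_force"].round(1),s["ft_torque"].round(2))
u=np.array([.9755,-.2198]);n=np.array([.2198,.9755])
p=u*.46+n*.0975;print(p);go((*p,.1),167.3)
E
```

```text
[-1.1  1.4  6.5] [ 0.36 -0.02  0.  ]
[ 0.4701605  -0.00599675]
12.45 tcp [ 0.4466 -0.3026  0.0136] yaw 167.95 j [-0.75  0.41 -0.39  0.77  0.   -0.53] shift [ 0.193  1.475 -0.432] turn [0.    0.002 0.007]
```

Call:
jog_arm:
  motion: [0,0,-0.1,0,0,0,0,0,0,-0.3,0,0,0,0,0,0,-0.43,0,0,0,0,0.05,0.2,-0.43,0,0,0.007,0,0.1,0.4,-0.43,0,0,0.007,0,0.1,0.6,-0.43,0,0,0.007,0,0.1,0.8,-0.43,0,0,0.007,0,0.1,0.9,-0.43,0,0,0.007,0,0.1,0.9,-0.43,0,0,0.007,0]

```text
clock: 13.58
tcp_pos: [0.4632, -0.1207, 0.0981]
orientation: [-0.0, 0.109, 0.994, 0.001]
wrist_force: [-0.2, -0.9, -3.8]
finger_gap: 0.0435
grip_force: 52.4
```

```bash
python3 - <<'E'
from h import *
s=env.get_state();print(s["wrist_force"].round(1),s["ft_torque"].round(2),s["finger_gap"])
u=np.array([.9755,-.2198]);n=np.array([.2198,.9755])
p=u*.46+n*.0975;go((*p,.06),167.3)
E
```

```text
[-0.2 -0.9 -3.8] [-0.03 -0.01  0.02] 0.04349560983175419
13.575 tcp [ 0.4632 -0.1207  0.0981] yaw 167.46 j [-0.42  0.22 -0.43  0.93  0.   -0.2 ] shift [0.09  0.567 0.191] turn [ 0.001 -0.001  0.002]
```

Call:
jog_arm:
  motion: [0.045,0.2,0,0,0,0.002,0,0.09,0.4,0,0,0,0.002,0,0.09,0.567,0,0,0,0.002,0,0.09,0.567,0.1,0,0,0.002,0,0.09,0.567,0.19,0,0,0.002,0,0.09,0.567,0.19,0,0,0.002,0,0.09,0.567,0.19,0,0,0.002,0]

```text
clock: 14.45
tcp_pos: [0.4714, -0.0081, 0.0609]
orientation: [0.0, 0.112, 0.994, 0.0]
wrist_force: [0.6, -0.5, -3.1]
finger_gap: 0.0434
grip_force: 52.8
```

```bash
cat > chk.py <<'E'
import sys
from h import *
import snap
s,c,im=snap.snap(sys.argv[1]); u=np.array([.9755,-.2198]);n=np.array([.2198,.9755])
t=s["tcp_pos"];print("s,n,z",(t[:2]@u).round(4),(t[:2]@n).round(4),t[2].round(4)); f=s["wrist_force"];print("F u,n,z",(f[:2]@u).round(1),(f[:2]@n).round(1),f[2].round(1),"torque",s["ft_torque"].round(2),"gap",s["finger_gap"])
go((*(u*.50+n*.0975),.0256),167.3)
E
python3 chk.py w8; python3 - <<'E'
from h import *
im=read_camera("side")[:,:,::-1];a=read_camera("scene")[:,:,::-1]; cv2.imwrite("pics/side8.png",im);cv2.imwrite("pics/scene8.png",a)
w=cv2.imread("pics/w8.png")
z=np.hstack([cv2.resize(im[165:285,155:315],(400,300),interpolation=2),cv2.resize(a[120:250,190:350],(400,300),interpolation=2)])
cv2.imwrite("pics/v8.png",np.vstack([z,np.hstack([cv2.resize(w,(400,300)),np.zeros((300,400,3),np.uint8)])]))
E
```

```text
14.45 [ 0.4714 -0.0081  0.0609] [3.000e-04 1.125e-01 9.937e-01 3.000e-04]
s,n,z 0.4616 0.0957 0.0609
F u,n,z 0.7 -0.3 -3.1 torque [-0.03  0.02  0.01] gap 0.04337738333887919
14.5 tcp [ 0.4717 -0.0081  0.0612] yaw 167.09 j [-0.19  0.24 -0.5   0.83  0.    0.04] shift [-0.19   0.009  0.178] turn [ 0.     0.001 -0.002]
```

View pics/v8.png

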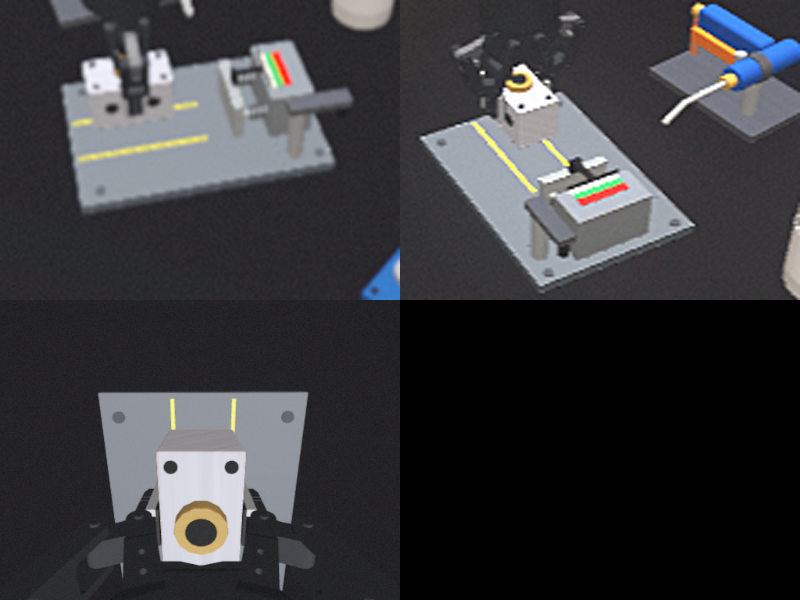

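The block is held square above the lines: lines at (172,412) and (233,412), block centre at 201 in the wrist tile. Lowering.

Call:
jog_arm:
  motion: [-0.07,0.009,0.08,0,0,-0.002,0,-0.14,0.009,0.14,0,0,-0.002,0,-0.14,0.009,0.16,0,0,-0.002,0,-0.14,0.009,0.165,0,0,-0.002,0,-0.14,0.009,0.17,0,0,-0.002,0,-0.14,0.009,0.175,0,0,-0.002,0,-0.14,0.009,0.175,0,0,-0.002,0]

```text
clock: 15.48
tcp_pos: [0.4987, -0.0118, 0.0257]
orientation: [0.0, 0.11, 0.994, 0.0]
wrist_force: [-0.3, -0.2, -3.8]
finger_gap: 0.0432
grip_force: 52.9
```

```bash
python3 chk.py w9
```

```text
15.475 [ 0.4987 -0.0118  0.0257] [3.000e-04 1.104e-01 9.939e-01 4.000e-04]
s,n,z 0.4891 0.0981 0.0257
F u,n,z -0.2 -0.2 -3.8 torque [ 0.04 -0.04  0.  ] gap 0.04323556593925189
15.525 tcp [ 0.4987 -0.0118  0.0257] yaw 167.32 j [-0.19  0.33 -0.48  0.76  0.    0.04] shift [-0.054 -0.003  0.001] turn [0.001 0.    0.   ]
```

Call:
jog_arm:
  motion: [0,0,0.0025,0,0,0,0,0,0,0.005,0,0,0,0,0,0,0.005,0,0,0,0]

```text
clock: 15.9
tcp_pos: [0.4988, -0.0118, 0.0257]
orientation: [0.0, 0.11, 0.994, 0.0]
wrist_force: [-4.3, 1.0, 7.8]
finger_gap: 0.0436
grip_force: 54.5
```

Call:
jog_arm:
  motion: [0,0,0.0025,0,0,0,0,0,0,0.005,0,0,0,0,0,0,0.005,0,0,0,0]

```text
clock: 16.27
tcp_pos: [0.4988, -0.0118, 0.0256]
orientation: [0.001, 0.11, 0.994, 0.0]
wrist_force: [-7.7, 0.9, 17.1]
finger_gap: 0.0434
grip_force: 55.7
```

Call:
jog_arm:
  motion: [0,0,-0.008,0,0,0,0,0,0,-0.008,0,0,0,0,-0.04,0,-0.008,0,0,0,0,-0.08,0,-0.008,0,0,0,0,-0.12,0,-0.008,0,0,0,0,-0.12,0,-0.008,0,0,0,0]

```text
clock: 17.02
tcp_pos: [0.5233, -0.0173, 0.0257]
orientation: [0.001, 0.11, 0.994, 0.0]
wrist_force: [-0.6, 1.1, 4.8]
finger_gap: 0.0435
grip_force: 54.1
```

```bash
python3 chk.py w10
```

```text
17.025 [ 0.5233 -0.0173  0.0257] [9.000e-04 1.104e-01 9.939e-01 3.000e-04]
s,n,z 0.5143 0.0981 0.0257
F u,n,z -0.8 0.9 4.8 torque [-0.05  0.09  0.03] gap 0.04350508859901485
17.075 tcp [ 0.5233 -0.0173  0.0257] yaw 167.32 j [-0.19  0.37 -0.42  0.78  0.    0.03] shift [ 0.072 -0.003  0.   ] turn [0.001 0.001 0.   ]
```

Call:
jog_arm:
  motion: [-0.01,0,-0.003,0,0,0,0,-0.02,0,-0.003,0,0,0,0,-0.03,0,-0.003,0,0,0,0,-0.04,0,-0.003,0,0,0,0,-0.04,0,-0.003,0,0,0,0]

```text
clock: 17.7
tcp_pos: [0.5291, -0.0186, 0.0257]
orientation: [-0.001, 0.11, 0.994, 0.0]
wrist_force: [-4.6, 2.1, 6.1]
finger_gap: 0.0436
grip_force: 54.3
```

```bash
python3 chk.py w11
```

```text
17.7 [ 0.5291 -0.0186  0.0257] [-7.000e-04  1.104e-01  9.939e-01  5.000e-04]
s,n,z 0.5203 0.0981 0.0257
F u,n,z -5.0 1.0 6.1 torque [ 0.11  0.71 -0.04] gap 0.04360326025547306
17.75 tcp [ 0.5291 -0.0186  0.0257] yaw 167.33 j [-0.19  0.38 -0.4   0.79  0.    0.03] shift [ 0.102 -0.003  0.001] turn [ 0.001 -0.001  0.   ]
```

Call:
jog_arm:
  motion: [-0.01,0,-0.002,0,0,0,0,-0.02,0,-0.002,0,0,0,0,-0.03,0,-0.002,0,0,0,0,-0.04,0,-0.002,0,0,0,0,-0.04,0,-0.002,0,0,0,0]

```text
clock: 18.38
tcp_pos: [0.5342, -0.0198, 0.0258]
orientation: [-0.003, 0.11, 0.994, 0.001]
wrist_force: [-10.9, 2.2, 11.2]
finger_gap: 0.044
grip_force: 54.9
```

```bash
python3 chk.py w12;  python3 - <<'E'
from h import *
im=read_camera("side")[:,:,::-1];a=read_camera("scene")[:,:,::-1]
cv2.imwrite("pics/side12.png",im);cv2.imwrite("pics/scene12.png",a)
cv2.imwrite("pics/v12.png",np.hstack([cv2.resize(im[175:235,235:295],(400,400),interpolation=2),cv2.resize(a[180:240,235:295],(400,400),interpolation=2)]))
E
```

```text
18.375 [ 0.5342 -0.0198  0.0258] [-3.100e-03  1.104e-01  9.939e-01  7.000e-04]
s,n,z 0.5255 0.0981 0.0258
F u,n,z -11.1 -0.3 11.2 torque [ 0.32  1.65 -0.04] gap 0.04400874949707825
18.425 tcp [ 0.5342 -0.0198  0.0258] yaw 167.33 j [-0.19  0.39 -0.38  0.81  0.    0.03] shift [ 0.127 -0.003  0.002] turn [ 0.    -0.004  0.   ]
```

View pics/v12.png

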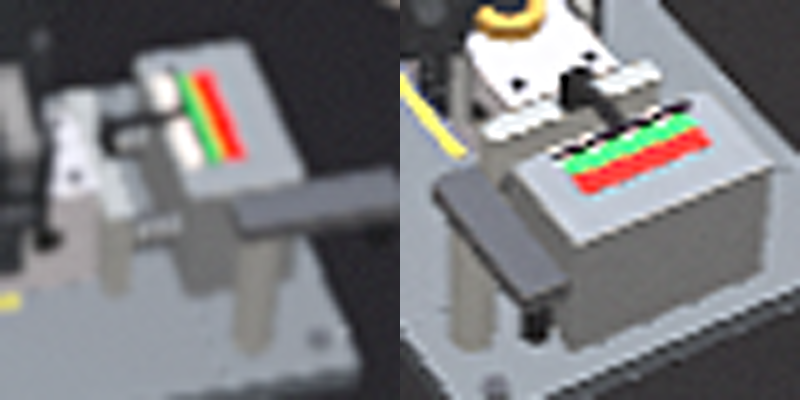

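The pointer tip at about (620,120) in the scene tile is around the white/green boundary. Push in slightly more and ease the down force.

Call:
jog_arm:
  motion: [0,0,-0.003,0,0,0,0,0,0,-0.006,0,0,0,0,-0.006,0,-0.006,0,0,0,0,-0.012,0,-0.006,0,0,0,0,-0.018,0,-0.006,0,0,0,0,-0.018,0,-0.006,0,0,0,0,-0.018,0,-0.006,0,0,0,0]

```text
clock: 19.4
tcp_pos: [0.5364, -0.0203, 0.0259]
orientation: [-0.004, 0.11, 0.994, 0.001]
wrist_force: [-10.7, 1.9, 6.8]
finger_gap: 0.0431
grip_force: 54.2
```

```bash
python3 chk.py w13;  python3 - <<'E'
from h import *
im=read_camera("side")[:,:,::-1];a=read_camera("scene")[:,:,::-1]
cv2.imwrite("pics/side13.png",im);cv2.imwrite("pics/scene13.png",a)
S=cal("scene");u=np.array([.9755,-.2198]);n=np.array([.2198,.9755])
b=cv2.imread("pics/scene0_raw.png");d=cv2.imread("pics/side0_raw.png")
for nm,img,c in (("scene0",b,S),("scene12",cv2.imread("pics/scene12.png"),S),("scene13",a,S),("side0",d,cal("side")),("side13",im,cal("side"))):
    h=cv2.cvtColor(np.ascontiguousarray(img),cv2.COLOR_BGR2HSV)
    for nv in (.0975,.115):   # through pointer / beside it; plane of the scale top ~68 mm
        row=""
        for q in np.arange(.585,.640,.0015):
            x,y=proj(c,[*(u*q+n*nv),.069]); H,Sx,V=h[int(round(y)),int(round(x))]
            row+="K" if V<80 else "G" if 40<H<90 and Sx>90 else "R" if (H<10 or H>170) and Sx>110 else "W" if V>215 and Sx<40 else "."
        print(nm,nv,row)
v=lambda i,x,y:cv2.resize(np.ascontiguousarray(i[y:y+40,x:x+40]),(400,400),interpolation=2)
cv2.imwrite("pics/v13.png",np.hstack([v(im,245,178),v(a,250,185)]))
E
```

```text
19.4 [ 0.5364 -0.0203  0.0259] [-4.400e-03  1.103e-01  9.939e-01  8.000e-04]
s,n,z 0.5277 0.0981 0.0259
F u,n,z -10.9 -0.5 6.8 torque [ 0.31  1.84 -0.1 ] gap 0.043107261491748816
19.45 tcp [ 0.5364 -0.0203  0.0259] yaw 167.33 j [-0.19  0.4  -0.37  0.81  0.    0.03] shift [ 0.139 -0.003  0.003] turn [ 0.    -0.006  0.   ]
scene0 0.0975 KKKKKKKWWWWWGGGGGRRRRR..........WW...
scene0 0.115 ...KKKWWWWWWGGGG..RRRRRR..........W..
scene12 0.0975 KKKK.KKKKK..GGGGGRRRRR...WW......W...
scene12 0.115 ......WWK..WGGGG..RRRRRR..........W..
scene13 0.0975 KKKK.KKKKKKKGGGGGRRRRR...WW......W...
scene13 0.115 ......WWW..KGGGG..RRRRRR..........W..
side0 0.0975 ............W..GGGG.RRRRRR...........
side0 0.115 ...........WW..GGG..RRRR.............
side13 0.0975 ..........WWWWWGGG..RRRRRR...........
side13 0.115 ..........WWWWWGG...RRRR.............
```

View pics/v13.png

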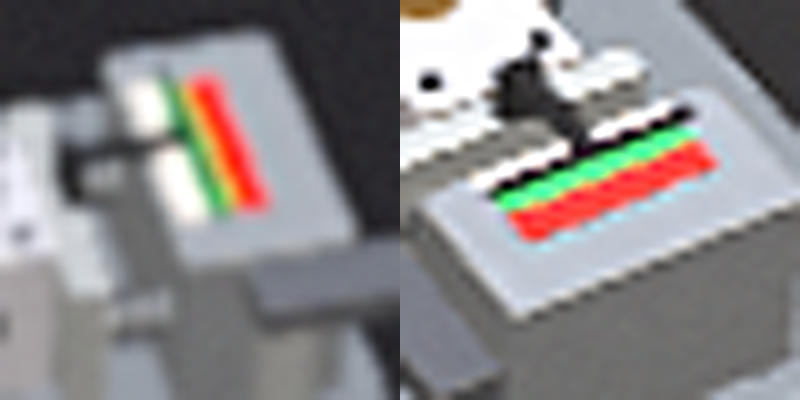

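The pointer's cross-bar is at the white/green boundary in the scene tile (590,150). In the side tile it sits over the green's near edge (185,130). The bar is raised, so parallax works in opposite directions in the two views. I'll cancel the small pitch from compliance and measure the pad travel directly.

Call:
jog_arm:
  motion: [0,0,0,0,-0.003,0,0,0,0,0,0,-0.006,0,0,0,0,0,0,-0.006,0,0,0,0,0,0,-0.006,0,0]

```text
clock: 20.05
tcp_pos: [0.5364, -0.0203, 0.0257]
orientation: [0.0, 0.11, 0.994, 0.0]
wrist_force: [-10.9, 2.7, 5.1]
finger_gap: 0.043
grip_force: 54.0
```

```bash
python3 chk.py w14;  python3 - <<'E'
from h import *
u=np.array([.9755,-.2198]);n=np.array([.2198,.9755])
for v in ("scene","side"):
    cv2.imwrite(f"pics/{v}14.png",read_camera(v)[:,:,::-1]); c=cal(v); prof={}
    for k in ("0_raw","14"):
        g=cv2.cvtColor(cv2.imread(f"pics/{v}{k}.png"),cv2.COLOR_BGR2GRAY).astype(np.float32)
        qs=np.arange(.53,.60,.00025);ns=.0975+np.r_[-.033:-.026:8j] if v=="scene" else .0975+np.r_[-.033:-.026:8j]
        prof[k]=np.mean([[cv2.getRectSubPix(g,(1,1),tuple(map(float,proj(c,[*(u*q+n*m),.059]))))[0,0] for q in qs] for m in ns],0)
    p=prof
    for k in p: print(v,k,p[k][::12].astype(int).tolist())
    # shift of the pad-top pattern (rest: .552-.574)
    A=p["0_raw"][80:184]; e=[np.corrcoef(A,p["14"][80+k:184+k])[0,1] for k in range(0,90)]
    print(v,"pad shift mm",np.argmax(e)*.25,max(e).round(3))
E
```

```text
20.05 [ 0.5364 -0.0203  0.0257] [2.000e-04 1.104e-01 9.939e-01 3.000e-04]
s,n,z 0.5277 0.0981 0.0257
F u,n,z -11.2 0.3 5.1 torque [ 0.44  1.82 -0.07] gap 0.04299120440389363
20.1 tcp [ 0.5364 -0.0203  0.0257] yaw 167.33 j [-0.19  0.39 -0.38  0.8   0.    0.03] shift [ 0.139 -0.003  0.   ] turn [0. 0. 0.]
scene 0_raw [168, 169, 167, 168, 168, 169, 168, 167, 165, 208, 239, 248, 204, 125, 132, 137, 132, 148, 156, 195, 201, 200, 201, 201]
scene 14 [61, 83, 103, 119, 133, 135, 135, 136, 126, 91, 90, 113, 214, 243, 246, 178, 124, 132, 141, 186, 203, 201, 202, 202]
scene pad shift mm 8.75 0.878
side 0_raw [156, 156, 156, 156, 156, 156, 149, 132, 128, 146, 191, 208, 203, 181, 157, 152, 150, 138, 114, 104, 105, 106, 117, 141]
side 14 [60, 61, 68, 65, 51, 83, 139, 162, 162, 161, 160, 154, 162, 192, 203, 203, 175, 140, 114, 104, 105, 106, 116, 141]
side pad shift mm 7.75 0.814
```

The pad is in about 9 mm by both views, with about 11 N of push, the tool square, and the pointer in the green zone. Handing in.

```bash
python3 -c "
from workcell import env
print(env.hand_in())"
```

```text
the job is handed in; nothing more can be done
None
```

The job is handed in: the pad was blown with the trigger fully squeezed for half a second and released, and the block lies flat and square between the yellow lines, held with about 11 N against the pad. Image measurements put the pad about 9 mm in, inside the 6–14 mm green zone; the pointer was too blurred to read directly.

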